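# Set the bench dater to day five and print the tag

### The arm

A 7-joint arm with a two-finger parallel gripper is mounted at the origin on the work surface; the furniture and walls round the work are solid. World frame = base frame: x ahead of the robot, y to its left, z up, the work surface at z = 0. Lengths are in mm, angles in rad, forces in N, time in s.
With the tool pointing down it reaches from about 350 to 900 mm from the base axis. Payload 8.1 kg.
Tool frame: the origin (TCP) lies midway between the tips of the shut fingers; the grasp point (between the pads) lies 19 mm behind it; z points along the fingers, y is the line along which they close (so a half turn about z gives the same grasp; the last joint's range is limited). The gripper opens to 85 mm and grips with 20 to 120 N. Pads are 22 mm wide; open, the fingers measure 114 mm over their backs; the gripper's body (76 mm by 85 mm) begins 54 mm behind the grasp point. The pads swing forward as they close: fully open they stand 13 mm farther back than shut.
Start: joints at [-1.217, 0.434, 0.025, 1.573, -0.012, 1.134, -0.075], TCP at [275.702, 560.919, 231.323] pointing down, gripper open.
Joint ranges: [-2.62, 2.62], [-0.44, 2.09], [-1.27, 1.32], [0.08, 2.57], [-1.32, 4.46], [0.12, 2], [-2.74, 2.74]. Speed limits (rad/s): [2.22, 2.22, 3.01, 3.01, 3.14, 3.14, 3.14].

### API

Orientations are given as a unit quaternion [w, x, y, z].
In Python, from rig import manip gives the robot as it stands.
- The arm moves only by the shell command python3 -m pendant 'ROWS' [FORCE]. ROWS is text: rows parted by semicolons, each of 5 numbers parted by spaces: the finger opening in cm, from 0 to 8.54, then the shift along the tool's x, y, z in cm, then the turn about the tool's z in rad. In form: hand x y z yaw; .... A call has 1 to 10 rows; each row shifts and turns the commanded pose from where the row before left it, along the tool's axes as they then stand; what a row does not reach is not made up. A row lasts 1/12 s, in which the tool goes at most 41.7 mm and 7.16 degrees, less where a joint would pass 70% of its speed; a pose out of reach is approached as far as the arm can. A call with a gripper value outside its range is refused whole. The fingers move at their own pace and stop on an object; FORCE is the grip in N (left out, the last holds). Time passes only in rows, so rows that do not move let the fingers close. It gives the time, the measured TCP pose, the force, the opening and the grip force at its end, in the units of the state.
- manip.state(): the state, without advancing time (a new reading comes with each control period).
- manip.camera(name): name is "scene" or "top"; returns the picture (400x640x3 uint8, red, green, blue); there is no depth.
- manip.camera_params(name): a dict with "fx", "fy", "cx", "cy" (pixels), "R" (3x3) and "t" (3): a world point X has camera coordinates R X + t. Camera axes: x right, y down, z forward; pixel columns grow to the right and rows downward; lengths in mm; the calibration is good to about 2 mm. A picture is of the moment at which its call begins. camera_params takes no time and is no camera call.
- manip.hand_in(): hands the job in; it is judged then, once.
The state is a dict: "time": time; "joint_pos": joint angles; "qvel": joint speeds; "tau": joint torques, N m; "position": TCP position; "eef_rot": TCP orientation; "wrist_force": force on the tool from outside, world axes, zero at the start; "moment": the same for the moment, N m; "finger_gap": opening from 0.0 (shut) to 1.0 (fully open); "finger_force": force on a finger pad.
Only numpy, scipy, OpenCV 4.12 (cv2) and the standard library are available. Lean on these libraries where they do the work, as an engineer would, in place of code of your own. Each camera call takes 0.05 s, during which the arm holds its last target. There are 200 camera calls.

### The job

Date the tag that lies under the bench dater: with a closed fingertip flick the day wheel (the larger one, with seven lugs, in the left slot) forwards, away from the nose, click by click until exactly the five-pip face is seated on top, then press the black plunger knob right down to print, and let it come up again. Do not wind the day wheel past five, do not press the plunger on any other day, and leave the month wheel beside it as it is. Nothing is to be picked up: the dater must not be lifted, tipped or shoved along, and the rice cakes round it stay where they are.

Things in the scene. Friction and masses are not known exactly. Their poses are not given: they have to be found in the camera images.
- dater: grey bench dater, 2.6 kg, loose on rubber feet. Origin on the table under the middle between its two thumbwheels; x points from nose over wheels to its back (roughly away from the robot), y left, z up. Base x -130..60, y -70..70. Wheel housing x -54..54, y -66..66, flat top 80 high, with two slots. Nose x -119..-53, y -25..25, 68 high, carries the plunger; a paper tag lies under it
- day_wheel_axle (a point): centre of the day wheel (dater x 0, y 36, z 60; left slot), axle along dater y: larger white wheel, 22 wide, seven smooth lugs 5 thick to radius 44, drum between them radius 29 with 1 to 7 black pips a face. Seated, one face is on top between two index ribs, the next lugs lean 25.7 deg before and behind the top (tips at x -19 and 19, 100 high); at the top a lug passes 104 high, the drum 89
- day_wheel (a joint): day wheel angle, rad; grows as its top moves to dater +x (forwards). 0 = one pip on top, each click of 0.898 brings the next: 2 pips 0.898, 3 pips 1.795, 4 pips 2.693, 5 pips 3.590. Starts on one, two or three pips. A sprung detent seats it on each face: 4 to 5 N at the lug tips frees it; past half a click the detent pulls it on to the next seat. No stops
- month_wheel_axle (a point): centre of the month wheel (dater x 0, y -36, z 60; right slot): smaller white thumbwheel, 22 wide, twelve shallow ribs, radius 36 over the ribs (top 96 high), no pips
- month_wheel (a joint): angle of the month wheel, rad, same sense; 0 at the start, clicks of 0.524
- plunger_top (a point): top centre of the black palm knob of the print plunger on the dater's nose (dater x -90, y 0), diameter 40, 93 above the table when up
- plunger (a joint): travel of the print plunger, m: 0 = up, 0.012 = fully down, print head on the tag. Spring return: 5 N starts it, 11 N holds it fully down; let go, it rises by itself
- cake_left: lilac rice cake, smooth ellipsoid 39x64x23, left of the dater; loose; origin at the centre of its underside
- cake_right: dark green rice cake, smooth ellipsoid 40x55x25, right of the dater, abreast of its nose; loose; origin at the centre of its underside
- cake_right_far: persimmon-shaped rice cake with a leaf on top, 47x48x40, right of the dater, abreast of its wheels; loose; origin at the centre of its underside
- cake_front: persimmon-shaped rice cake with a leaf on top, 47x48x40, in front of the dater's nose; loose; origin at the centre of its underside

How it is judged (in metres and radians):
On the way, in this order (a step that is already met when the one before it is completed fails the run):
1. the day wheel is seated with five pips on top, at rest, the plunger still up (value of joint day_wheel between 3.44 and 3.74 rad and velocity of joint day_wheel between -0.3 and 0.3 rad/s and value of joint plunger below 0.003 m), for 0.3 s.
2. the plunger is pressed right down with five pips on top (value of joint plunger above 0.0105 m and value of joint day_wheel between 3.44 and 3.74 rad), for 0.1 s.
At the end, for the whole second after the job is handed in: The five-pip face is seated on top (within 0.15 rad), the month wheel is on its first click (within 0.15 rad), the plunger has been pressed to the bottom and is up again (within 2 mm), and the dater stands level and at rest (value of joint day_wheel between 3.44 and 3.74 rad and value of joint month_wheel between -0.15 and 0.15 rad and value of joint plunger below 0.002 m and angle between dater's own z axis and vertical below 0.05 rad and linear speed of dater below 0.02 m/s); the robot touches nothing.
It fails at once if the day wheel is wound past five pips, or back below one pip, by more than half a click (value of joint day_wheel above 4.14 rad or value of joint day_wheel below -0.6 rad).
It fails at once if the plunger is pressed (more than 5 mm) while the day wheel is not seated on five (value of joint plunger above 0.005 m and not (value of joint day_wheel between 3.39 and 3.79 rad)).
It fails at once if the month wheel is turned by half a click (not (value of joint month_wheel between -0.27 and 0.27 rad)).
It fails at once if the dater is lifted, tipped or shoved more than 20 mm (distance of dater from where it was at the start of the episode above 0.02 m or height (world z) of dater above 0.008 m or angle between dater's own z axis and vertical above 0.08 rad).
It fails at once if a rice cake is lifted or moved more than 20 mm (distance of any of cake_left, cake_right, cake_right_far, cake_front from where it was at the start of the episode above 0.02 m).
It also fails if it takes over 48 s, if anything falls off the work surface, if the arm or the gripper's body presses on something with over 40 N, if the wrist force passes 120 N, or if a joint passes its speed limit or range.

## Working session

There is one attempt and no reset: what is moved stays moved. The work goes in short steps, Python scripts to look and compute and a shell command to move; the robot and the scene stay as the last step left them, time stands still between calls to the robot, and variables do not carry over. Pictures are saved under pics/ and viewed, at most 10 in all, crops included, and the job is handed in when it is done.

```bash
mkdir -p pics; ls; python3 - <<'E'
from rig import manip
import cv2
for n in("scene","top"):
    im=manip.camera(n); cv2.imwrite(f"pics/{n}0.png",im[:,:,::-1])
    p=manip.camera_params(n); print(n,p)
s=manip.state(); print(s)
E
```

```text
pics
scene {'fx': 379.4216586022363, 'fy': 379.4216586022363, 'cx': 319.1821366889039, 'cy': 199.62075073543198, 'R': array([[ 0.72166341, -0.69182196,  0.02417208],
       [-0.37788286, -0.4229589 , -0.82359596],
       [ 0.58000557,  0.58522486, -0.56666163]]), 't': array([-348.79068915,  304.39771905,  549.63564703])}
top {'fx': 512.5378770418407, 'fy': 512.5378770418407, 'cx': 324.0951763427517, 'cy': 189.96738141530605, 'R': array([[-0.01048463, -0.99961023, -0.02587399],
       [-0.99212204,  0.01362947, -0.12453147],
       [ 0.12483558,  0.02436449, -0.99187824]]), 't': array([ 73.91265839, 538.12093398, 909.17983225])}
{'time': 0.1, 'joint_pos': array([-1.21662906,  0.4351381 ,  0.02498696,  1.57396024, -0.0116021 ,
        1.13402524, -0.07509113]), 'qvel': array([ 3.25233806e-06, -2.82012951e-03,  1.01501471e-03, -1.33624374e-03,
        5.73575327e-04,  1.80211499e-03,  6.81858674e-04]), 'tau': array([ 2.36782565e-03, -6.71743512e+01,  1.02769565e+00, -3.16903710e+01,
        1.56624435e-02,  7.06393490e-03,  5.52331514e-07]), 'position': array([275.51510263, 560.50900359, 230.63179863]), 'eef_rot': array([-9.30032706e-05,  2.26438958e-01,  9.74025112e-01, -6.86657295e-04]), 'wrist_force': array([0.52539275, 0.59348781, 0.62914706]), 'moment': array([ 0.03047177,  0.01715686, -0.01286479]), 'finger_force': 0.0, 'finger_gap': 0.9984739987656729}
```

View pics/scene0.png

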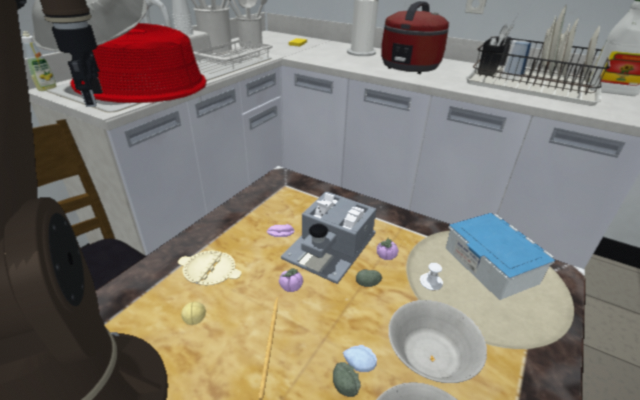

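View pics/top0.png

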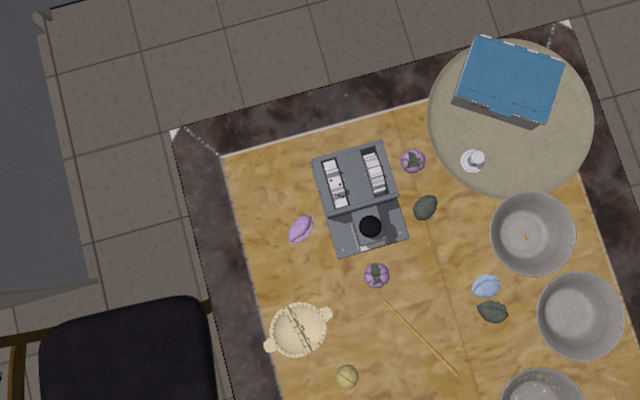

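The dater is near (365,200) in the top view and (335,240) in the scene view, with its nose towards the bottom. The cakes lie around it. I'll enlarge both views.

```bash
python3 - <<'E'
import cv2,numpy as np
a=cv2.imread("pics/top0.png")[135:265,295:445]; b=cv2.imread("pics/scene0.png")[185:290,275:405]
cv2.imwrite("pics/topc.png",cv2.resize(a,None,fx=5,fy=5,interpolation=cv2.INTER_CUBIC)[:600])
cv2.imwrite("pics/scenec.png",cv2.resize(b,None,fx=5.5,fy=5.5,interpolation=cv2.INTER_CUBIC))
E
```

```text
(no output)
```

View pics/topc.png

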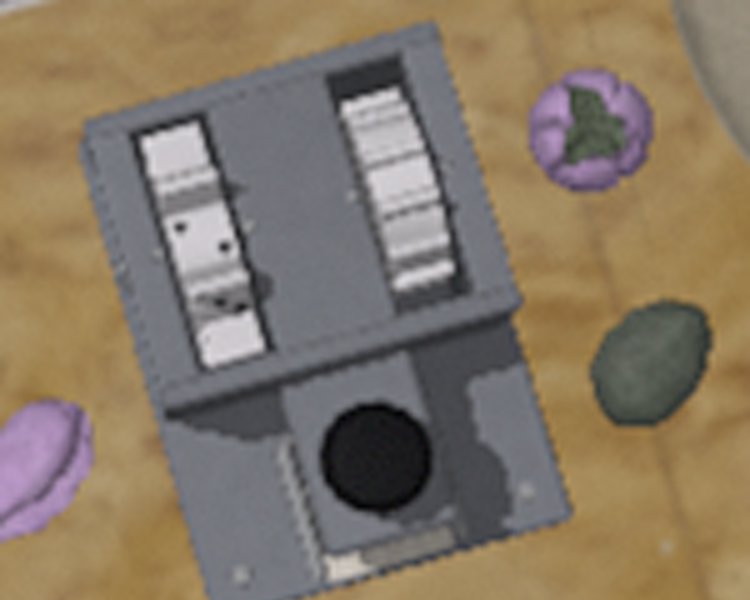

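View pics/scenec.png

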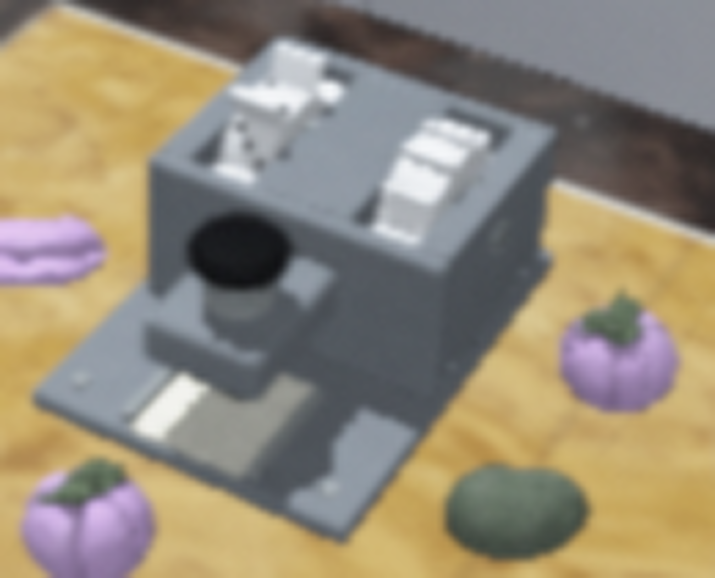

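The top crop shows two pips on the day wheel's top face, at (180,227) and (224,246). The scene crop shows about three pips on the nose-side face, which is next. Next I'll fit the dater's pose from both views, with a free height check.

```bash
cat >h.py <<'E'
import numpy as np
from rig import manip
from scipy.optimize import least_squares
P={n:manip.camera_params(n) for n in("scene","top")}
def proj(n,X):
    p=P[n];c=np.atleast_2d(X)@p["R"].T+p["t"]
    return np.c_[p["fx"]*c[:,0]/c[:,2]+p["cx"],p["fy"]*c[:,1]/c[:,2]+p["cy"]]
def tri(uvs):
    A=[];b=[]
    for n,(u,v) in uvs.items():
        p=P[n];a=(u-p["cx"])/p["fx"];c=(v-p["cy"])/p["fy"];R,t=p["R"],p["t"]
        A+=[R[0]-a*R[2],R[1]-c*R[2]];b+=[a*t[2]-t[0],c*t[2]-t[1]]
    return np.linalg.lstsq(np.array(A),np.array(b),rcond=None)[0]
def onz(n,u,v,z):
    p=P[n];d=p["R"].T@np.array([(u-p["cx"])/p["fx"],(v-p["cy"])/p["fy"],1]);o=-p["R"].T@p["t"]
    return o+d*(z-o[2])/d[2]
E
python3 - <<'E'
from h import *
T=lambda x,y:((x+.5)/5-.5+295,(y+.5)/5-.5+135)
S=lambda x,y:((x+.5)/5.5-.5+275,(y+.5)/5.5-.5+185)
names=["FL","BL","BR","FR","knob"]
loc=np.array([[-54,66,80],[54,66,80],[54,-66,80],[-54,-66,80],[-90,0,93.]])
t=np.array([T(*q) for q in[(166,405),(84,122),(436,25),(521,300),(376,457)]])
s=np.array([S(*q) for q in[(152,160),(280,38),(555,130),(437,271),(240,248)]])
for i in range(5): print(names[i],tri({"top":t[i],"scene":s[i]}).round(1))
def w(q,L): c,d=np.cos(q[2]),np.sin(q[2]); return L@np.array([[c,d,0],[-d,c,0],[0,0,1]])+[q[0],q[1],q[3]]
for use in("both","top","scene"):
    f=lambda q:np.r_[(proj("top",w(q,loc))-t).ravel()*(use!="scene"),(proj("scene",w(q,loc))-s).ravel()*(use!="top")]
    r=least_squares(f,[600,0,0,0] ); q=r.x; print(use,q.round(3),np.abs(r.fun).max(),r.fun.round(1))
    if use=="both": qq=q
for n,L in dict(lugF=[-19,36,100],axtop=[0,36,89],face=[0,36,86],faceprev=[-25,36,75]).items(): 
    W=w(qq,np.array([L],float));print(n,W.round(1),"topcrop",((proj("top",W)-[295,135])*5).round(0),"scenecrop",((proj("scene",W)-[275,185])*5.5).round(0))
s=manip.state();from scipy.spatial.transform import Rotation as Ro
e=s["eef_rot"];print(Ro.from_quat(e[[1,2,3,0]]).as_matrix().round(3))
E
```

```text
FL [488.2  60.5  77.5]
BL [588.3  89.   77.4]
BR [620.9 -36.   80.2]
FR [521.9 -62.6  78.1]
knob [468.2 -11.2  87. ]
both [ 5.55424e+02  1.27310e+01  2.68000e-01 -3.34400e+00] 1.6325191199957771 [-1.   1.5 -1.3 -0.3 -0.3 -1.4  0.6  1.6 -0.3  0.1 -1.1  0.4  0.5 -0.3
  1.6  0.6  1.6  1.2  0.6 -1.2]
top [ 5.58472e+02  1.10480e+01  2.67000e-01 -2.30540e+01] 1.2048634800484024 [ 0.1  0.5  0.2 -0.1 -0.3 -0.6  0.1  1.2 -0.1 -1.1  0.   0.   0.   0.
  0.   0.   0.   0.   0.   0. ]
scene [ 5.68434e+02  2.65000e+01  2.71000e-01 -1.72890e+01] 1.6404360582335755 [-0.  -0.  -0.  -0.  -0.  -0.  -0.  -0.  -0.  -0.  -0.8  0.4  0.   0.2
 -0.2  0.6  0.4  0.5  0.5 -1.6]
lugF [[527.6  42.4  96.7]] topcrop [[214. 284.]] scenecrop [[255.  99.]]
axtop [[545.9  47.4  85.7]] topcrop [[199. 236.]] scenecrop [[279.  99.]]
face [[545.9  47.4  82.7]] topcrop [[199. 237.]] scenecrop [[278. 105.]]
faceprev [[521.8  40.8  71.7]] topcrop [[219. 309.]] scenecrop [[246. 158.]]
[[-0.897  0.441 -0.   ]
 [ 0.441  0.897 -0.001]
 [-0.    -0.001 -1.   ]]
```

The fit gives the dater at about (555, 13) with yaw 0.268. Heights agree to within 3 mm, and the pips project onto the top face, so it starts on two pips and needs three clicks. I'll turn the tool so its 22 mm width lies along dater x, shut the fingers and travel high.

```bash
python3 -m pendant '0 0 0 0 -0.121;0 0 0 0 -0.121;0 0 0 0 -0.121;0 0 0 0 -0.121;0 0 0 0 -0.121;0 0 0 0 -0.12;0 -0.46 -3.5 0 0;0 -0.46 -3.5 0 0;0 -0.46 -3.5 0 0;0 -0.46 -3.5 0 0' 30
python3 -m pendant '0 -0.46 -3.5 0 0;0 -0.46 -3.5 0 0;0 -0.46 -3.5 0 0;0 -0.46 -3.5 0 0;0 -0.46 -3.5 0 0;0 -0.46 -3.5 0 0;0 -0.46 -3.5 0 0;0 -0.46 -3.5 0 0;0 -0.46 -3.5 0 0;0 -0.46 -3.5 0 0'
cat >>h.py <<'E'
from scipy.spatial.transform import Rotation as Ro
D=np.array([555.4,12.7,.268])
def where():
    s=manip.state();p=s["position"];c,d=np.cos(D[2]),np.sin(D[2]);v=p[:2]-D[:2]
    M=Ro.from_quat(s["eef_rot"][[1,2,3,0]]).as_matrix()
    print("t",round(s["time"],2),"world",p.round(1),"dater",(v@[c,d]).round(1),(v@[-d,c]).round(1),"yaw err",round(np.arctan2(-M[1,0],-M[0,0])-D[2],3),"tilt",M[2].round(3),"F",s["wrist_force"].round(1),"gap",round(s["finger_gap"],2))
E
python3 -c "
from h import *;where()"
```

```text
time: 0.93
position: [330.8, 429.0, 230.8]
eef_rot: [-0.0, -0.134, 0.991, -0.0]
wrist_force: [1.5, -0.6, 0.2]
finger_gap: 0.0
finger_force: 0.0
time: 1.77
position: [467.7, 103.7, 231.2]
eef_rot: [-0.0, -0.134, 0.991, -0.0]
wrist_force: [1.0, 1.1, -0.8]
finger_gap: -0.0
finger_force: 0.0
t 1.77 world [467.7 103.7 231.2] dater -60.5 111.0 yaw err 0.0 tilt [ 0.  0. -1.] F [ 1.   1.1 -0.8] gap -0.0
```

```bash
python3 -m pendant '0 0 -2.5 0 0;0 0 -2.5 0 0;0 -0.3 -2.5 2 0;0 0 0 3 0;0 0 0 3 0;0 0 0 1.5 0;0 0 0 0 0;0 0 0 0 0' >/dev/null
python3 - <<'E'
from h import *;import cv2
where()
a=manip.camera("top")[110:270,285:455];b=manip.camera("scene")[150:290,265:415]
a=cv2.resize(a,None,fx=3,fy=3,interpolation=2);b=cv2.resize(b,(int(150*480/140),480),interpolation=2)
print(a.shape,b.shape)
s=np.hstack([a,cv2.resize(b,None,fx=.93*1,fy=1)])
cv2.imwrite("pics/c1.png",cv2.resize(np.hstack([a,b]),(800,int(480*800/(a.shape[1]+b.shape[1]))))[:,:,::-1])
E
```

```text
t 2.43 world [489.8  33.8 135.9] dater -57.7 37.7 yaw err 0.0 tilt [ 0.002  0.    -1.   ] F [ 0.7 -0.3 -0. ] gap 0.0
(480, 510, 3) (480, 514, 3)
```

View pics/c1.png

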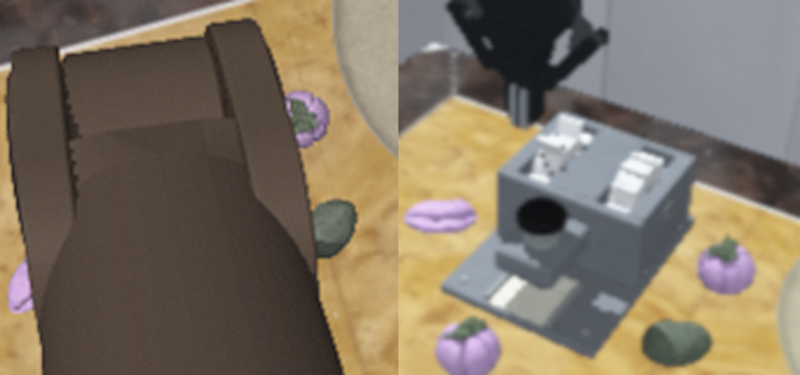

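The right half shows the shut fingertip at crop (520,125), in front of the day wheel and high. The top view is hidden by the arm. I'll lower the tip beside the lug, then push.

```bash
python3 -c "
from h import *;s=manip.state();print(proj('scene',s['position']),'seen ~310.6 196.7')"
python3 -m pendant '0 -0.6 -0.1 0 0;0 -0.6 0 1 0;0 0 0 1.5 0;0 0 0 1.5 0;0 0 0 0.2 0;0 0 0 0 0' >/dev/null; python3 -c "
from h import *;where()"
python3 -m pendant '0 -0.4 0 0 0;0 -0.4 0 0 0;0 -0.4 0 0 0;0 0 0 0 0'; python3 -c "
from h import *;where()"
```

```text
[[312.00456503 195.32498514]] seen ~310.6 196.7
t 3.03 world [502.1  36.3  93.7] dater -45.2 36.8 yaw err 0.0 tilt [ 0.001  0.    -1.   ] F [ 0.3 -0.7 -0.9] gap -0.0
time: 3.37
position: [514.5, 39.5, 94.8]
eef_rot: [0.0, -0.134, 0.991, -0.0]
wrist_force: [-1.6, -0.7, 0.0]
finger_gap: -0.001
finger_force: 0.7
t 3.37 world [514.5  39.5  94.8] dater -32.4 36.7 yaw err 0.0 tilt [-0. -0. -1.] F [-1.6 -0.7  0. ] gap -0.0
```

Contact at dater x -32 (tip front at -21), where the lug should be. I'll push on until the tip is centred over the axle.

```bash
python3 -m pendant '0 -0.4 0 0.1 0;0 -0.4 0 0 0;0 -0.4 0 0 0;0 -0.4 0 0 0'; python3 -m pendant '0 -0.4 0 0 0;0 -0.4 0 0 0;0 -0.4 0 0 0;0 -0.4 0 0 0;0 0 0 0 0;0 0 0 0 0'; python3 -c "
from h import *;where()"
```

```text
time: 3.7
position: [529.4, 43.6, 93.4]
eef_rot: [-0.0, -0.134, 0.991, 0.0]
wrist_force: [-0.3, 0.2, 0.1]
finger_gap: 0.005
finger_force: 0.7
time: 4.2
position: [544.8, 47.9, 93.2]
eef_rot: [-0.0, -0.134, 0.991, 0.0]
wrist_force: [-0.3, 0.7, 0.2]
finger_gap: 0.002
finger_force: 0.0
t 4.2 world [544.8  47.9  93.2] dater -0.9 36.8 yaw err 0.0 tilt [ 0.  0. -1.] F [-0.3  0.7  0.2] gap 0.0
```

Now lift 20 mm, go back 46 mm and look before the next click.

```bash
python3 -m pendant '0 0 0 -1.5 0;0 0 0 -1.5 0;0 2 0 0 0;0 2 0 0 0;0 0.5 0 0 0;0 0 0 0 0' >/dev/null; python3 - <<'E'
from h import *;import cv2
where()
b=manip.camera("scene")[175:255,290:390];cv2.imwrite("pics/c2.png",cv2.resize(b,None,fx=7,fy=7,interpolation=2)[:,:,::-1])
E
```

```text
t 4.7 world [499.7  35.4 123.3] dater -47.7 36.6 yaw err -0.0 tilt [ 0.001  0.    -1.   ] F [ 0.1  0.8 -0. ] gap 0.0
```

View pics/c2.png

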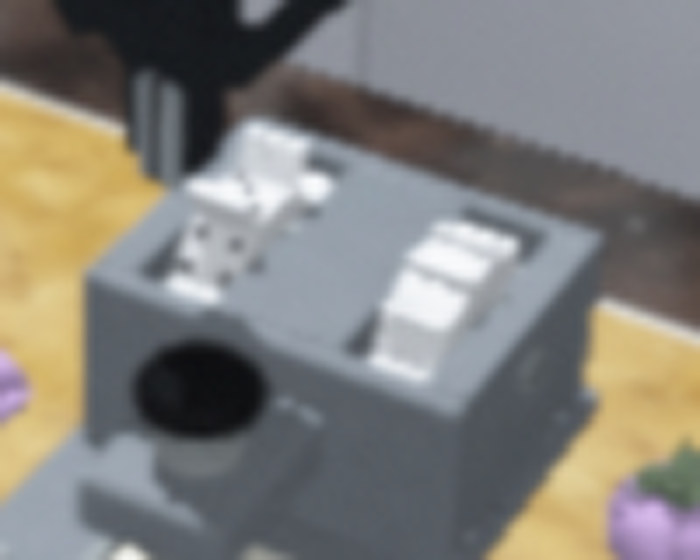

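The nose-side face at (210,250) now shows four pips, so three are on top and the dater hasn't moved. I'll repeat the same stroke for click two.

```bash
python3 -m pendant '0 0 0 1.5 0;0 0 0 1.4 0;0 -0.5 0 0.05 0;0 -0.5 0 0 0;0 -0.4 0 0 0;0 -0.4 0 0 0;0 -0.4 0 0 0;0 -0.4 0 0 0;0 -0.4 0 0 0;0 -0.4 0 0 0';python3 -c "
from h import *;where()"; python3 -m pendant '0 -0.4 0 0 0;0 -0.4 0 0 0;0 -0.4 0 0 0;0 -0.4 0 0 0;0 0 0 0 0;0 0 0 0 0'; python3 -c "
from h import *;where()"
```

```text
time: 5.58
position: [535.3, 45.3, 94.3]
eef_rot: [0.001, -0.134, 0.991, 0.0]
wrist_force: [0.8, -0.2, 0.7]
finger_gap: -0.002
finger_force: 0.0
t 5.58 world [535.3  45.3  94.3] dater -10.7 36.7 yaw err 0.0 tilt [-0.002 -0.    -1.   ] F [ 0.8 -0.2  0.7] gap -0.0
time: 6.08
position: [549.3, 49.1, 93.7]
eef_rot: [-0.0, -0.134, 0.991, 0.0]
wrist_force: [-1.1, 0.6, 1.3]
finger_gap: -0.004
finger_force: 0.8
t 6.08 world [549.3  49.1  93.7] dater 3.8 36.7 yaw err 0.0 tilt [ 0.  0. -1.] F [-1.1  0.6  1.3] gap -0.0
```

```bash
python3 -m pendant '0 0.2 0 0 0;0 0 0 -1.5 0;0 0 0 -1.5 0;0 2 0 0 0;0 2 0 0 0;0 0.8 0 0 0;0 0 0 0 0' >/dev/null; python3 - <<'E'
from h import *;import cv2
where()
b=manip.camera("scene")[175:255,290:390];cv2.imwrite("pics/c3.png",cv2.resize(b,None,fx=7,fy=7,interpolation=2)[:,:,::-1])
E
```

```text
t 6.67 world [499.4  35.3 123.9] dater -48.0 36.6 yaw err -0.001 tilt [ 0.001  0.    -1.   ] F [-0.1 -0.7 -1. ] gap -0.0
```

View pics/c3.png

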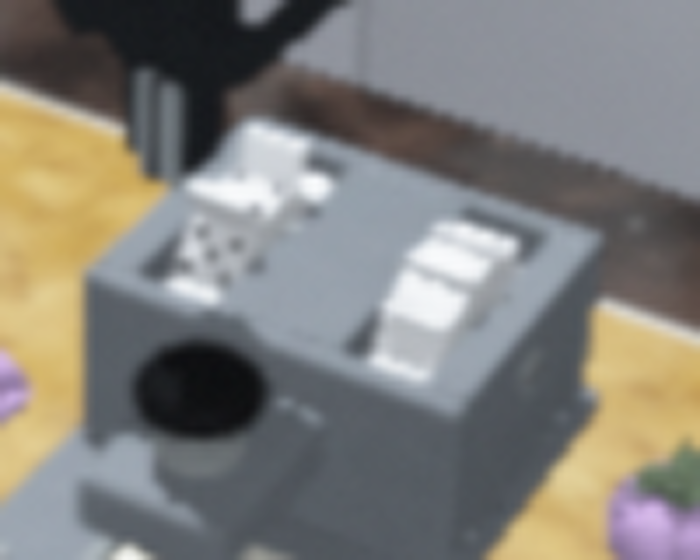

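The nose-side face at (215,250) now shows five pips in a quincunx, so four are on top. One last click remains.

```bash
python3 -m pendant '0 0 0 1.5 0;0 0 0 1.4 0;0 -0.5 0 0.1 0;0 -0.5 0 0 0;0 -0.4 0 0 0;0 -0.4 0 0 0;0 -0.4 0 0 0;0 -0.4 0 0 0;0 -0.4 0 0 0;0 -0.4 0 0 0'; python3 -m pendant '0 -0.4 0 0 0;0 -0.4 0 0 0;0 -0.4 0 0 0;0 0 0 0 0;0 0 0 0 0'; python3 -c "
from h import *;where()"
python3 -m pendant '0 0 0 -1.5 0;0 0 0 -1.5 0;0 2 0 0 0;0 2 0 0 0;0 0.8 0 0 0;0 0 0 0 0' >/dev/null; python3 - <<'E'
from h import *;import cv2
where()
b=manip.camera("scene")[175:255,290:390];cv2.imwrite("pics/c4.png",cv2.resize(b,None,fx=7,fy=7,interpolation=2)[:,:,::-1])
E
```

```text
time: 7.55
position: [535.3, 45.3, 94.3]
eef_rot: [0.001, -0.134, 0.991, 0.0]
wrist_force: [-0.3, -0.7, 0.5]
finger_gap: -0.002
finger_force: 0.0
time: 7.97
position: [545.7, 48.1, 93.7]
eef_rot: [-0.0, -0.134, 0.991, -0.0]
wrist_force: [0.2, -1.2, 0.0]
finger_gap: 0.002
finger_force: 0.0
t 7.97 world [545.7  48.1  93.7] dater 0.0 36.7 yaw err 0.0 tilt [ 0.  0. -1.] F [ 0.2 -1.2  0. ] gap 0.0
t 8.47 world [497.3  34.7 123.8] dater -50.2 36.6 yaw err -0.001 tilt [ 0.002  0.    -1.   ] F [-1.   0.   0.6] gap 0.0
```

View pics/c4.png

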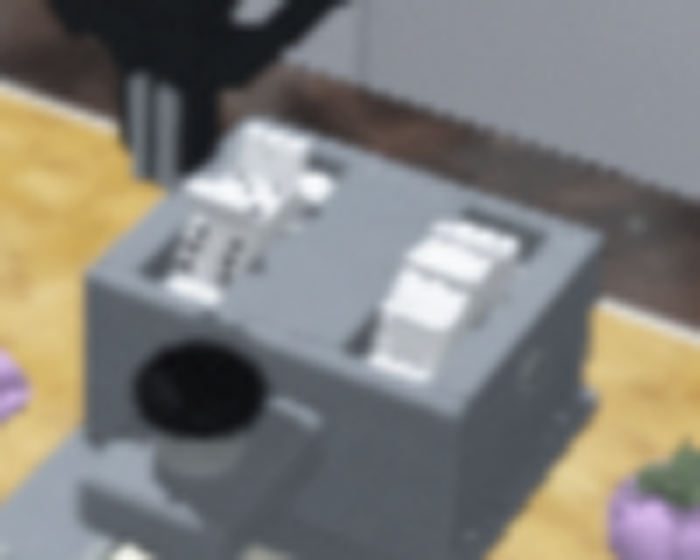

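The nose-side face shows six pips (3+3), so five are seated on top, and the month wheel is unchanged. Next is the plunger.

```bash
python3 -m pendant '0 2 -1.8 0 0;0 2 -1.86 0 0;0 0 0 1 0;0 0 0 1 0;0 0 0 0.5 0;0 0 0 0 0;0 0 0 0 0'>/dev/null;python3 -c "
from h import *;where()"
python3 -m pendant '0 0 0 0.4 0;0 0 0 0.4 0;0 0 0 0.4 0;0 0 0 0.2 0;0 0 0 0 0;0 0 0 0 0';python3 -c "
from h import *;where()"
```

```text
t 9.1 world [471.  -10.2  98.7] dater -87.4 0.3 yaw err 0.001 tilt [ 0.  0. -1.] F [-0.8 -0.   0.5] gap 0.0
time: 9.6
position: [471.4, -10.2, 85.2]
eef_rot: [0.001, -0.134, 0.991, 0.0]
wrist_force: [-0.2, 1.2, 8.4]
finger_gap: 0.001
finger_force: 4.0
t 9.6 world [471.4 -10.2  85.2] dater -87.0 0.2 yaw err 0.0 tilt [-0.002 -0.    -1.   ] F [-0.2  1.2  8.4] gap 0.0
```

```bash
python3 -m pendant '0 0 0 0.2 0;0 0 0 0.2 0;0 0 0 0.2 0;0 0 0 0 0;0 0 0 0 0;0 0 0 0 0'
```

```text
time: 10.1
position: [471.6, -10.2, 80.5]
eef_rot: [0.001, -0.134, 0.991, 0.0]
wrist_force: [-5.4, 0.2, 27.5]
finger_gap: 0.001
finger_force: 13.8
```

The force rose from 8 to 27 N at z 80.5, so the plunger is on its stop. I'll hold briefly, then release and raise clear.

```bash
python3 -m pendant '0 0 0 0 0;0 0 0 0 0;0 0 0 -0.6 0;0 0 0 -1 0;0 0 0 -2 0;0 0 0 -3 0;0 0 0 -3 0;0 0 0 -3 0;0 0 3 0 0;0 0 3 0 0'>/dev/null; python3 -m pendant '0 0 3 0 0;0 0 3 0 0;0 0 3 0 0;0 0 3 0 0;0 0 3 0 0;0 0 3 0 0;0 0 3 0 0;0 0 3 0 0;0 0 0 0 0;0 0 0 0 0'>/dev/null
python3 - <<'E'
from h import *;import cv2
where()
a=manip.camera("top")[135:255,295:435];b=manip.camera("scene")[175:255,290:390]
cv2.imwrite("pics/c5.png",np.hstack([cv2.resize(a,(420,360),interpolation=2),cv2.resize(b,(380,360),interpolation=2)])[:,:,::-1])
E
```

```text
t 11.77 world [390.1 280.4 204.5] dater -88.5 302.0 yaw err 0.004 tilt [ 0.  0. -1.] F [ 0.2 -0.7  0.3] gap -0.0
```

View pics/c5.png

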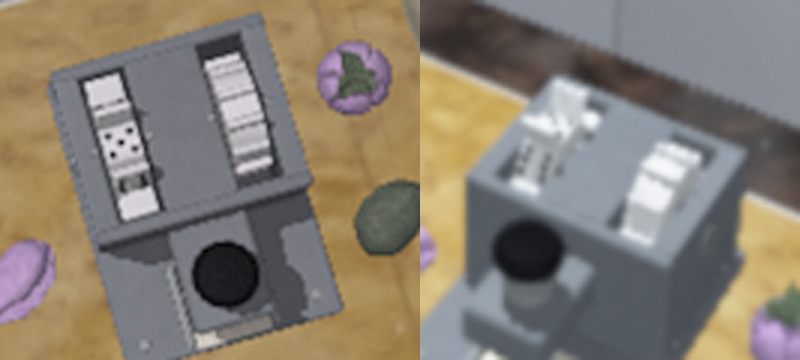

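The top view shows five pips seated on top at (122,142), the plunger knob up again and everything in place. Handing in.

```bash
python3 -c "
from rig import manip;print(manip.hand_in())"
```

```text
the job is handed in; nothing more can be done
None
```

The day wheel was clicked from two pips to five, the plunger was pressed to its stop and came back up, nothing else visibly moved, and the job is handed in; no verdict came back.

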